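# Set the stage lamp and hold the square in the stage's corner

## Robot

A 6-joint arm with a two-finger parallel gripper is mounted at the origin on the work surface. World frame = base frame: x ahead of the robot, y to its left, z up, the work surface at z = 0. Lengths are in mm, angles in degrees, forces in N, time in s.
With the tool pointing down it reaches from about 325 to 1000 mm from the base axis. Payload 5.1 kg.
Tool frame: the origin (TCP) lies at the very end of the fingers, on their centre line; the grasp point (between the pads) lies 19 mm behind it (ctrl.tcp_to_grasp is the z of the grasp point in the tool frame, in mm); z points along the fingers, y is the line along which they close (so a half turn about z gives the same grasp; the last joint's range is limited). The gripper opens to 85 mm and grips with 20 to 120 N. Pads are 22 mm wide; open, the fingers measure 114 mm over their backs; the gripper's body (76 mm by 85 mm) begins 54 mm behind the grasp point. The pads swing forward as they close: fully open they stand 13 mm farther back than shut.
Start: joints at [71.986, 7.093, 94.555, -0, 78.352, -4.733], TCP at [149.347, 632.598, 231.322] pointing down, gripper open.
Joint ranges: [-149.61, 149.61], [-58.7, 133.49], [1.44, 155.28], [-77.14, 257.14], [18.33, 153.61], [-166.67, 166.67]. Speed limits (degrees/s): [147.25, 147.25, 180, 180, 180, 180].

## Interface

Orientations are given as [roll, pitch, yaw] about the fixed x, y, z axes, in that order (R = Rz(yaw) Ry(pitch) Rx(roll)).
In Python, from plant import ctrl gives the robot as it stands.
- The arm moves only by the tool shift_gripper, called after ">>>" as a command line: name --argument value ..., lists and objects as JSON in quotes. Schema: {"type":"object","properties":{"motion":{"type":"object","properties":{"segments":{"type":"array","items":{"type":"array","items":{"type":"number"},"minItems":7,"maxItems":7},"minItems":1,"maxItems":5}},"additionalProperties":false,"required":["segments"]},"only":{"type":"string"},"quiet":{"type":"boolean"},"lines":{"type":"string"}},"required":["motion"],"additionalProperties":false}. motion is an object whose key "segments" holds a list of rows, 1 to 5 of them, each of 7 numbers: dx, dy, dz in parts of the range, where 1.0 means 300 mm, then a rotation vector rx, ry, rz in a scale on which 1.0 is 90 degrees, then the opening from 0.0 (shut) to 1.0 (fully open); each row is the pose to reach, as a shift and turn from the pose commanded when the call began, along the tool's axes at that moment; what a row does not reach only later rows make up. A row lasts 1/12 s, in which the tool goes at most 41.7 mm and 7.16 degrees, less where a joint would pass 70% of its speed; a pose out of reach is approached as far as the arm can. The fingers move at their own pace and stop on an object; the grip force is fixed at half the most. Time passes only in rows, so rows that do not move let the fingers close. The tool returns the time, the measured TCP pose, the force, the opening and the grip force at its end. only (a regular expression) keeps the lines of the reply that match it, lines (a string "A,B") keeps lines A to B, and quiet returns only ok. No shift or turn number may pass 1 either way. Input that does not fit is refused with a message, and nothing moves.
- ctrl.sense(): the state, without advancing time (a new reading comes with each control period).
- ctrl.camera(name): name is "scene" or "top"; returns a dict with "frame" (400x640x3 uint8, red, green, blue), "camera_matrix" (3x3 intrinsics, pixels), "eye" and "rotation" of the camera in the world. Camera axes: x right, y up, looking along -z (the intrinsics and any distortion apply to the point x, -y, -z); pixel columns grow to the right and rows downward; lengths in mm; the calibration is good to about 2 mm. A picture is of the moment at which its call begins. There is no depth.
- ctrl.finish_job(): hands the job in; it is judged then, once.
The state is a dict: "clock": time; "qpos": joint angles; "joint_vel": joint speeds; "joint_torque": joint torques, N m; "position": TCP position; "tool_rot": TCP orientation; "force": force on the tool from outside, world axes, zero at the start; "torque": the same for the moment, N m; "width": opening from 0.0 (shut) to 1.0 (fully open); "grasp_force": force on a finger pad.
Only numpy, scipy, OpenCV 4.12 (cv2) and the standard library are available. Lean on these libraries where they do the work, as an engineer would, in place of code of your own. Each camera call takes 0.05 s, during which the arm holds its last target. There are 200 camera calls.

## Task

Ready the measuring stage for its reference picture: first turn the lamp's dial knob until its pointer is on the large T-shaped set mark. Then take the steel square by its post, lay it flat on the stage and press it into the corner of the two fences until both outer faces lie flush, long leg along the far fence and short leg along the left one as seen from the robot. Finish while still gripping the square and pressing it firmly against both fences, with the knob still on its mark and the other things on the bench left where they are.

Things in the scene. Friction and masses are not known exactly. Their poses are not given: they have to be found in the camera images.
- knob (a joint): angle of the lamp's dial knob, rad: grows as the knob turns clockwise seen from above, stops at 0 and 4.71; starts short of the mark. It turns easily (0.03 N m) and stays where it is left
- knob_grip (a point): grip height on the knob's upright axis, 74 mm above the bench. The black knob is a disc 62 mm across, with a grip bar 46 long, 14 wide standing 32 mm above the disc; bar top 84 mm above the bench, disc top 52 mm. Turns with the knob: x along the bar towards the pointer end, z up
- knob_pointer (a point): point at the end of the knob's pointer (the white line along one half of the bar top and on the disc edge), 34 mm from the knob's axis
- mark_tip (a point): inner end of the set mark on the dial plate around the knob: the one large black T-shaped mark (20 mm long, its crossbar outward), among thin ticks; 34 mm from the knob's axis, x radially outward. The pointer is on the mark when this point and knob_pointer coincide: 0.6 to 2.3 rad clockwise from the start
- lamp: white lamp control box, fixed, 120 (x) x 130 (y) x 45 mm high, with the dial knob on its top at the centre; origin at the centre of its underside
- square: loose steel L-square, 0.3-0.55 kg, 14 mm thick, legs 30 wide, flat on the bench, with an upright black grip post 22 x 22 (sides along x, y), 14 to 50 mm above the underside. Origin: underside, below the post's centre. Outer faces at x = +17 mm (long leg, y from -70 to +40) and y = +40 mm (short leg, x from -68 to +17)
- square_corner (a point): the square's outer corner, on its underside, at (17, 40, 0) mm of square
- stage: fixed, ground smooth (friction 0.2) dark steel stage plate, 190 (x) x 200 (y) x 12 mm, origin at the centre of its underside, with two aluminium fences 18 mm wide and 12 mm high standing on it along its +x and +y edges. A seated square has its x and y axes along the stage's
- stage_corner (a point): the inside corner where the faces of the two fences meet, on the plate's top surface, at (75, 80, 12) mm of stage. The square's corner belongs here
- far_fence: fence along the stage's +x edge; its inner face (at x = +75 mm of the stage, looking to -x) takes the square's long leg. Rigid. Origin at the fence's middle, on the plate top
- side_fence: fence along the stage's +y edge; its inner face (at y = +80 mm of the stage, looking to -y) takes the square's short leg. Rigid. Origin at the fence's middle, on the plate top
- tweezers: steel tweezers, 120 long, 5 high mm; origin at the centre of its underside; not part of the job
- jar: lidded specimen jar, 56 across, 65 high mm; origin at the centre of its underside; not part of the job
- beaker: glass beaker, 70 across, 85 high mm; origin at the centre of its underside; not part of the job
- slidebox: grey box of slides, 75 x 90 x 34 mm; origin at the centre of its underside; not part of the job
- dish: clear lidded dish, 92 across, 20 high mm; origin at the centre of its underside; not part of the job
- bottle: white bottle, 60 across, 150 high mm; origin at the centre of its underside; not part of the job
- pot: amber glass pot with steel lid, 52 across, 60 high mm; origin at the centre of its underside; not part of the job

How it is judged (in metres and radians):
On the way, in this order (a step that is already met when the one before it is completed fails the run):
1. the knob's pointer is brought to the set mark (horizontal distance between knob_pointer and mark_tip below 0.005 m), for 0.3 s.
2. the square is pressed flush against both fences (contact force between square and far_fence above 1.5 N and contact force between square and side_fence above 1.5 N and angle between the x axis of square and the x axis of stage, either way round below 0.03 rad and horizontal distance between square_corner and stage_corner below 0.004 m and z of square_corner in the frame of stage below 0.015 m and angle between square's own z axis and vertical below 0.03 rad and contact force between the fingers and square above 1 N), for 0.3 s.
At the end, for the whole second after the job is handed in: the fingers still hold the square (over 1 N), still and flat on the stage, pressed with over 1.5 N against each of the two fences, within 0.03 rad of their direction and with its corner within 4 mm of theirs; the knob's pointer is within 5 mm of the mark (all of step 2 and horizontal distance between knob_pointer and mark_tip below 0.005 m and linear speed of square below 0.02 m/s); the arm keeps its last pose, push and grip.
It fails at once if another thing on the bench is shifted by more than 30 mm (distance of any of tweezers, jar, beaker, slidebox, dish, bottle, pot from where it was at the start of the episode above 0.03 m).
It also fails if it takes over 72 s, if anything falls off the work surface, if the arm or the gripper's body presses on something with over 40 N, if the wrist force passes 120 N, or if a joint passes its speed limit or range.

## Working session

There is one attempt and no reset: what is moved stays moved. The work goes in short steps, Python scripts to look and compute and a tool call to move; the robot and the scene stay as the last step left them, time stands still between calls to the robot, and variables do not carry over. Pictures are saved under pics/ and viewed, at most 10 in all, crops included, and the job is handed in when it is done.

```bash
ls; mkdir -p pics; python3 - <<'E'
from plant import ctrl
import cv2,numpy as np
for n in("scene","top"):
    c=ctrl.camera(n); cv2.imwrite(f"pics/{n}0.png",c["frame"][...,::-1]); np.savez(f"pics/{n}0.npz",**{k:c[k] for k in c if k in("frame","camera_matrix","eye","rotation")})
    print(c.keys(),c["camera_matrix"],c["eye"],c["rotation"])
s=ctrl.sense();print(s["position"],s["tool_rot"],s["force"],s["width"],ctrl.tcp_to_grasp)
E
```

```text
pics
plant.py
dict_keys(['frame', 'camera_matrix', 'eye', 'rotation']) [[464.69910362   0.         317.20418792]
 [  0.         464.69910362 196.16249532]
 [  0.           0.           1.        ]] [1316.73440766 -680.2045471  1007.02103183] [47.43930833 -0.07048412 47.32908582]
dict_keys(['frame', 'camera_matrix', 'eye', 'rotation']) [[366.41077759   0.         323.29119299]
 [  0.         366.41077759 191.85376655]
 [  0.           0.           1.        ]] [ 346.56660975   -9.36669364 1234.29195677] [ 10.44301676  -0.18695656 -88.83572932]
[149.17844166 632.07029885 230.15930789] [-1.79889639e+02 -8.99939268e-03  1.66717985e+02] [ 0.38101747 -0.54164257  0.79362462] 0.9994188409251568 -18.700000000000003
```

View pics/scene0.png

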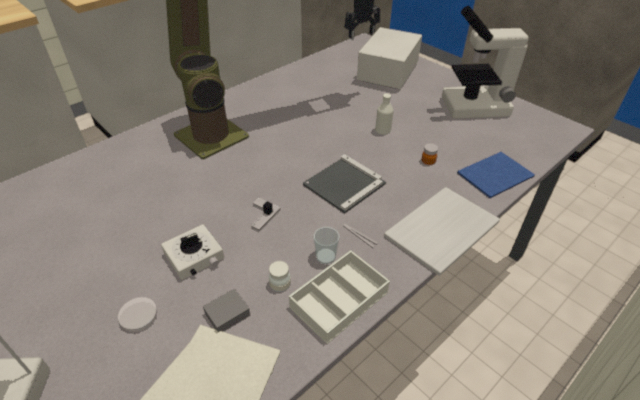

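View pics/top0.png

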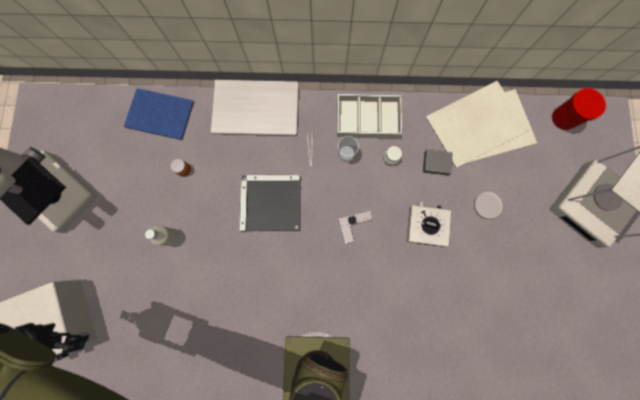

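The top view shows the stage at about (270,203), the square at (352,225) and the lamp at (431,226). I'll zoom in on those next.

```bash
cat > h.py <<'E'
import numpy as np,cv2
from scipy.spatial.transform import Rotation as R
def load(n): return dict(np.load(f"pics/{n}.npz"))
def snap(n,f):
    from plant import ctrl
    c=ctrl.camera(n); np.savez(f"pics/{f}.npz",**{k:c[k] for k in("frame","camera_matrix","eye","rotation")}); return load(f)
def pt(c,u,v,z):
    d=np.linalg.inv(c["camera_matrix"])@[u,v,1]; d=R.from_euler("xyz",c["rotation"],degrees=True).apply(d*[1,-1,-1])
    e=c["eye"]; return e+d*(z-e[2])/d[2]
def px(c,P):
    p=R.from_euler("xyz",c["rotation"],degrees=True).inv().apply(np.atleast_2d(P)-c["eye"])*[1,-1,-1]
    q=p@c["camera_matrix"].T; return q[:,:2]/q[:,2:]
def crop(c,u,v,w,h,k): return cv2.resize(c["frame"][v:v+h,u:u+w,::-1],None,fx=k,fy=k,interpolation=cv2.INTER_CUBIC)
E
python3 - <<'E'
from h import *
t=load("top0");s=load("scene0")
a=np.vstack([np.hstack([crop(t,400,195,60,60,5),crop(t,330,200,60,60,5)]),np.hstack([crop(s,155,215,75,60,4),crop(s,240,190,75,60,4)])]) if 0 else None
A=np.hstack([crop(t,402,198,56,56,7),crop(t,330,198,56,56,7)])
B=np.hstack([crop(s,156,220,70,50,5.6),crop(s,240,190,70,50,5.6)])
cv2.imwrite("pics/crop1.png",np.vstack([A[:300],B]) if 0 else np.vstack([cv2.resize(A,(784,392))[:320],B]))
E
```

```text
(no output)
```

View pics/crop1.png

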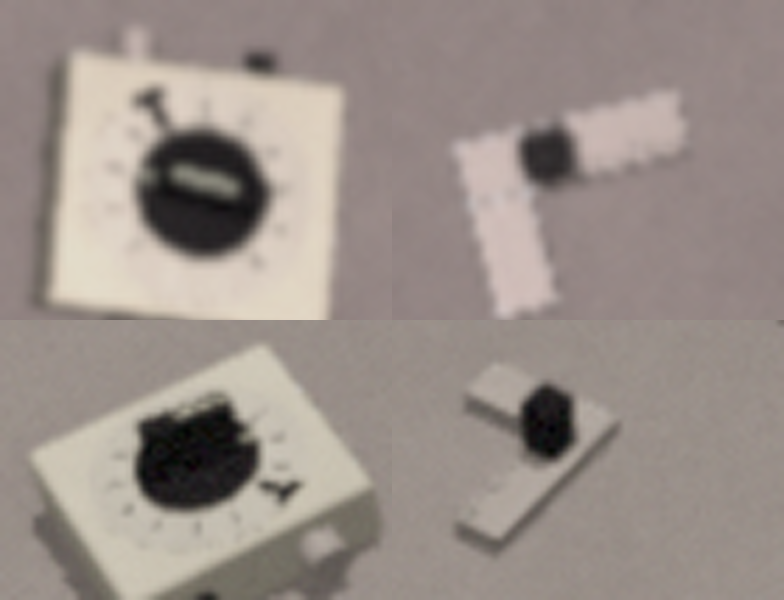

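```bash
cat > m.py <<'E'
from h import *
t=load("top0")
def P(x,y,z): return pt(t,402+x/7-.43,198+y/7-.43,z)[:2]   # crop px centre offset
lam=[P(72,52,45),P(343,92,45),P(326,335,45),P(50,305,45)]
c=P(203,193,52); print("lamp",np.round(lam,1),np.mean(lam,0),"disc c",c)
tip=P(168,125,45);bar=P(150,97,45); ptr=P(148,178,52)
ang=lambda d:np.degrees(np.arctan2(d[1],d[0]))
for n,q in(("tip",tip),("bar",bar),("ptr",ptr)): print(n,q-c,np.hypot(*(q-c)),ang(q-c))
a,b=P(172,170,84),P(243,192,84); print("streak",a-c,b-c,ang(a-b))
g=cv2.cvtColor(t["frame"],cv2.COLOR_RGB2GRAY).astype(int); 
# square: light mask
hsv=cv2.cvtColor(t["frame"],cv2.COLOR_RGB2HSV)
roi=np.zeros_like(g);roi[205:250,335:378]=1
m=((g>170)&(roi>0)).astype(np.uint8); d=((g<70)&(roi>0)).astype(np.uint8)
print("bg",np.median(g[205:250,335:378]),m.sum(),d.sum(),cv2.minAreaRect(np.argwhere(m)[:,::-1].astype(np.float32)))
for r in range(207,248): print("".join("#" if m[r,x] else "o" if d[r,x] else "." for x in range(335,378)))
print("post",pt(t,*np.argwhere(d)[:,::-1].mean(0),50))
# stage dark plate and fences
r2=np.zeros_like(g);r2[165:245,230:310]=1
for mm,n in(((g<75)&(r2>0),"plate"),((g>165)&(r2>0),"fence")):
    k=cv2.connectedComponentsWithStats(mm.astype(np.uint8)); i=1+np.argmax(k[2][1:,4])
    q=np.argwhere(k[1]==i)[:,::-1].astype(np.float32); box=cv2.boxPoints(cv2.minAreaRect(q)); z=12 if n=="plate" else 24
    print(n,len(q),box.round(1).tolist(),np.round([pt(t,*p,z)[:2] for p in box],1).tolist())
E
python3 m.py
python3 - <<'E'
from h import *
t=load("top0");s=load("scene0")
A=np.hstack([crop(t,232,168,76,76,5),crop(s,296,148,98,76,4)[:,:] if 0 else cv2.resize(crop(s,296,148,98,66,4),(392,380))])
cv2.imwrite("pics/crop2.png",A)
E
```

```text
lamp [[ 528.  -300.2]
 [ 511.8 -426.6]
 [ 399.  -414. ]
 [ 410.1 -287.3]] [ 462.20475357 -357.03109166] disc c [ 462.44835219 -357.46517438]
tip [32.09555183 13.23513642] 34.717334043595656 22.409619668869894
bar [45.08165337 21.25420745] 49.84071432872572 25.24201413137194
ptr [ 6.41103272 25.19637334] 25.99920325702612 75.72443471179731
streak [ 6.92839676 23.0326378 ] [-2.31633494 -8.56685181] 73.6926602594668
bg 139.0 303 33 ((356.9117736816406, 226.64710998535156), (24.98116683959961, 31.044557571411133), 75.96376037597656)
...........................................
...........................................
...........................................
...........................................
...........................................
...............................####........
...........................########........
.....................#.############........
....................################.......
.....................###############.......
.........###.....oo...##############.......
.....#######..oooooo..#############........
....########..oooooo..#########......
[... 926 characters left out ...]
....
..........######...........................
..........###..............................
...........................................
...........................................
...........................................
...........................................
...........................................
post [ 474.24321597 -102.54125961   50.        ]
plate 6 [[247.0, 202.0], [247.0, 202.0], [247.0, 197.0], [247.0, 197.0]] [[531.7, 247.8], [531.7, 247.8], [548.8, 248.7], [548.8, 248.7]]
fence 539 [[215.8000030517578, 203.89999389648438], [274.5, 149.60000610351562], [300.0, 177.1999969482422], [241.3000030517578, 231.5]] [[521.3, 348.9], [713.6, 161.7], [618.6, 71.0], [431.4, 258.2]]
```

View pics/crop2.png

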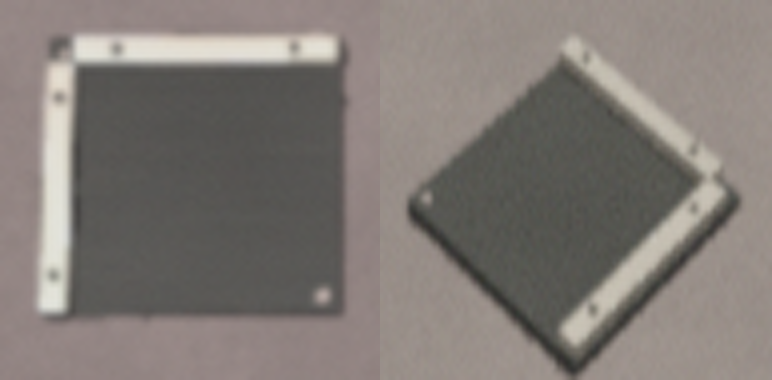

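The pointer is at about 74.5° and the T mark at about 24°, with the knob axis near (462,-357). The stage shows two bright fences: the far one along the top, and the side one on the left at columns 240–247. I'll start moving and measure the square and stage in the same step.

Units first: shifts go in shares of 300 mm and turns go in shares of 90 degrees. So -135 mm / 300 = -0.45, -115 mm / 300 = -0.3833.

```bash
cat > m2.py <<'E'
from h import *
t=load("top0")
G=cv2.resize(cv2.cvtColor(t["frame"],cv2.COLOR_RGB2GRAY),None,fx=8,fy=8,interpolation=cv2.INTER_CUBIC).astype(int)
def rects(x0,y0,x1,y1,f,z,n):
    m=f(G[y0*8:y1*8,x0*8:x1*8]).astype(np.uint8)
    for c in sorted(cv2.findContours(m,0,2)[0],key=cv2.contourArea)[::-1][:n]:
        b=cv2.boxPoints(cv2.minAreaRect(c)); b=(b+.5)/8-.5+[x0,y0]
        w=np.array([pt(t,*p,z)[:2] for p in b]); e=w[1]-w[0];f2=w[2]-w[1]
        a=lambda d:np.degrees(np.arctan2(d[1],d[0]))
        print(np.round(w,1).tolist(),"c",w.mean(0).round(1),"len",np.hypot(*e).round(1),a(e).round(1),np.hypot(*f2).round(1),a(f2).round(1))
print("square");rects(335,205,378,248,lambda g:(g>168)|(g<105),14,1)
print("post");rects(335,205,378,248,lambda g:(g<95),50,1)
print("fences");rects(236,170,306,236,lambda g:g>175,24,2)
print("plate");rects(236,170,306,236,lambda g:g<115,12,1)
E
python3 m2.py
```

```text
square
[[483.1, -60.4], [491.1, -89.2], [408.5, -111.3], [400.6, -82.9]] c [445.8 -86. ] len 29.9 -74.3 85.5 -165.0
post
[[482.4, -88.7], [489.0, -111.3], [464.2, -118.1], [457.6, -95.6]] c [ 473.3 -103.4] len 23.6 -73.7 25.8 -164.7
fences
[[623.7, 253.5], [628.0, 75.8], [609.4, 75.1], [605.2, 252.3]] c [616.6 164.2] len 177.7 -88.6 18.6 -178.0
[[436.9, 266.3], [604.8, 271.2], [604.6, 251.6], [436.7, 247.3]] c [520.7 259.1] len 168.0 1.7 19.5 -90.7
plate
[[617.0, 275.9], [624.8, 68.0], [438.0, 59.2], [430.6, 261.6]] c [527.6 166.2] len 208.1 -87.9 187.0 -177.3
```

>>> shift_gripper --motion '{"segments": [[-0.3833, -0.45, 0, 0, 0, 0, 1], [-0.3833, -0.45, 0, 0, 0, 0, 1], [-0.3833, -0.45, 0, 0, 0, 0, 1], [-0.3833, -0.45, 0, 0, 0, 0, 1], [-0.3833, -0.45, 0, 0, 0, 0, 1]]}'

```text
clock: 0.52
position: [231.6, 470.7, 230.4]
tool_rot: [-179.9, 0.0, 166.6]
force: [0.8, 0.1, -0.6]
width: 0.999
grasp_force: 0.0
```

>>> shift_gripper --motion '{"segments": [[-0.3833, -0.45, 0, 0, 0, 0, 1], [-0.3833, -0.45, 0, 0, 0, 0, 1], [-0.3833, -0.45, 0, 0, 0, 0, 1], [-0.3833, -0.45, 0, 0, 0, 0, 1], [-0.3833, -0.45, 0, 0, 0, 0, 1]]}'

```text
clock: 0.93
position: [312.6, 313.5, 231.0]
tool_rot: [-179.9, 0.1, 166.5]
force: [0.2, 0.2, -1.0]
width: 0.999
grasp_force: 0.0
```

>>> shift_gripper --motion '{"segments": [[-0.3833, -0.45, 0, 0, 0, 0, 1], [-0.3833, -0.45, 0, 0, 0, 0, 1], [-0.3833, -0.45, 0, 0, 0, 0, 1], [-0.3833, -0.45, 0, 0, 0, 0, 1], [-0.3833, -0.45, 0, 0, 0, 0, 1]]}'

```text
clock: 1.35
position: [393.7, 155.7, 231.3]
tool_rot: [-179.9, 0.1, 166.4]
force: [0.8, -0.1, 0.0]
width: 1.004
grasp_force: 0.0
```

>>> shift_gripper --motion '{"segments": [[-0.3833, -0.45, 0, 0, 0, 0, 1], [-0.3833, -0.45, 0, 0, 0, 0, 1], [-0.3833, -0.45, 0, 0, 0, 0, 1], [-0.3833, -0.45, 0, 0, 0, 0, 1], [-0.3833, -0.45, 0, 0, 0, 0, 1]]}'

```text
clock: 1.77
position: [474.8, -1.9, 231.2]
tool_rot: [-179.9, 0.0, 166.5]
force: [0.7, -0.1, -0.5]
width: 1.002
grasp_force: 0.0
```

Scaled: -174 mm / 300 = -0.58, -35 mm / 300 = -0.1167.

>>> shift_gripper --motion '{"segments": [[-0.1167, -0.58, 0, 0, 0, 0, 1], [-0.1167, -0.58, 0, 0, 0, 0, 1], [-0.1167, -0.58, 0, 0, 0, 0, 1], [-0.1167, -0.58, 0, 0, 0, 0, 1], [-0.1167, -0.58, 0, 0, 0, 0, 1]]}' --quiet true

```text
ok
```

>>> shift_gripper --motion '{"segments": [[-0.1167, -0.58, 0, 0, 0, 0.0778, 1], [-0.1167, -0.58, 0, 0, 0, 0.1556, 1], [-0.1167, -0.58, 0, 0, 0, 0.2333, 1], [-0.1167, -0.58, 0, 0, 0, 0.3111, 1], [-0.1167, -0.58, 0, 0, 0, 0.3889, 1]]}' --quiet true

```text
ok
```

>>> shift_gripper --motion '{"segments": [[0, 0, 0, 0, 0, 0.0778, 1], [0, 0, 0, 0, 0, 0.1556, 1], [0, 0, 0, 0, 0, 0.2333, 1], [0, 0, 0, 0, 0, 0.3111, 1], [0, 0, 0, 0, 0, 0.3889, 1]]}' --quiet true

```text
ok
```

>>> shift_gripper --motion '{"segments": [[0, 0, 0, 0, 0, 0.0778, 1], [0, 0, 0, 0, 0, 0.1556, 1], [0, 0, 0, 0, 0, 0.2444, 1], [0, 0, 0, 0, 0, 0.2444, 1], [0, 0, 0, 0, 0, 0.2444, 1]]}'

```text
clock: 3.43
position: [461.9, -352.3, 230.9]
tool_rot: [-180.0, -0.0, 74.9]
force: [-0.1, -0.5, -0.1]
width: 0.999
grasp_force: 0.0
```

Scaled: 150 mm / 300 = 0.5, 120 mm / 300 = 0.4.

>>> shift_gripper --motion '{"segments": [[-0.0167, 0.0067, 0.1333, 0, 0, 0, 1], [-0.0167, 0.0067, 0.2667, 0, 0, 0, 1], [-0.0167, 0.0067, 0.4, 0, 0, 0, 1], [-0.0167, 0.0067, 0.5, 0, 0, 0, 1], [-0.0167, 0.0067, 0.5, 0, 0, 0, 1]]}'

```text
clock: 3.85
position: [457.9, -354.3, 73.1]
tool_rot: [-179.3, -0.4, 74.9]
force: [-1.2, 0.5, 0.1]
width: 0.999
grasp_force: 0.0
```

>>> shift_gripper --motion '{"segments": [[0, 0, 0.04, 0, 0, 0, 1], [0, 0, 0.0767, 0, 0, 0, 1], [0, 0, 0.0767, 0, 0, 0, 1], [0, 0, 0.0767, 0, 0, 0, 0.5], [0, 0, 0.0767, 0, 0, 0, 0]]}'

```text
clock: 4.27
position: [462.8, -359.6, 60.2]
tool_rot: [179.8, 0.1, 74.7]
force: [-0.8, 0.2, -0.1]
width: 0.748
grasp_force: 0.0
```

>>> shift_gripper --motion '{"segments": [[0, 0, 0, 0, 0, 0, 0], [0, 0, 0, 0, 0, 0, 0], [0, 0, 0, 0, 0, 0, 0], [0, 0, 0, 0, 0, 0, 0], [0, 0, 0, 0, 0, 0, 0]]}'

```text
clock: 4.68
position: [461.8, -358.9, 59.1]
tool_rot: [180.0, 0.0, 74.7]
force: [-2.3, 1.8, 4.1]
width: 0.151
grasp_force: 59.3
```

>>> shift_gripper --motion '{"segments": [[0, 0, 0, 0, 0, 0, 0], [0, 0, 0, 0, 0, 0, 0], [0, 0, 0, 0, 0, 0, 0], [0, 0, 0, 0, 0, 0, 0], [0, 0, 0, 0, 0, 0, 0]]}'

```text
clock: 5.1
position: [461.8, -358.9, 59.0]
tool_rot: [-180.0, 0.0, 74.7]
force: [-2.2, 2.4, 6.1]
width: 0.148
grasp_force: 59.5
```

Scaled: 25 degrees / 90 = 0.2778.

>>> shift_gripper --motion '{"segments": [[0, 0, 0, 0, 0, 0.0556, 0], [0, 0, 0, 0, 0, 0.1111, 0], [0, 0, 0, 0, 0, 0.1667, 0], [0, 0, 0, 0, 0, 0.2222, 0], [0, 0, 0, 0, 0, 0.2778, 0]]}'

```text
clock: 5.52
position: [461.5, -358.8, 59.0]
tool_rot: [-179.9, 0.0, 49.5]
force: [-3.4, 1.8, 6.5]
width: 0.152
grasp_force: 59.9
```

>>> shift_gripper --motion '{"segments": [[0, 0, 0, 0, 0, 0.0556, 0], [0, 0, 0, 0, 0, 0.1111, 0], [0, 0, 0, 0, 0, 0.1667, 0], [0, 0, 0, 0, 0, 0.2222, 0], [0, 0, 0, 0, 0, 0.2778, 0]]}'

```text
clock: 5.93
position: [461.3, -358.5, 59.0]
tool_rot: [-179.9, 0.1, 24.5]
force: [-4.6, 3.4, 8.4]
width: 0.152
grasp_force: 60.0
```

>>> shift_gripper --motion '{"segments": [[0, 0, 0, 0, 0, 0, 0], [0, 0, 0, 0, 0, 0, 0], [0, 0, 0, 0, 0, 0, 0], [0, 0, 0, 0, 0, 0, 0], [0, 0, 0, 0, 0, 0, 0]]}'

```text
clock: 6.35
position: [461.3, -358.5, 59.0]
tool_rot: [-179.9, 0.1, 24.7]
force: [-4.6, 3.3, 8.1]
width: 0.153
grasp_force: 59.9
```

>>> shift_gripper --motion '{"segments": [[0, 0, 0, 0, 0, 0, 1], [0, 0, 0, 0, 0, 0, 1], [0, 0, 0, 0, 0, 0, 1], [0, 0, 0, 0, 0, 0, 1], [0, 0, 0, 0, 0, 0, 1]]}'

```text
clock: 6.77
position: [461.8, -358.7, 58.1]
tool_rot: [-180.0, -0.0, 24.7]
force: [-0.5, -0.3, -0.1]
width: 0.848
grasp_force: 0.0
```

>>> shift_gripper --motion '{"segments": [[0, 0, -0.1333, 0, 0, 0, 1], [0, 0, -0.2667, 0, 0, 0, 1], [0, 0, -0.4, 0, 0, 0, 1], [0, 0, -0.5333, 0, 0, 0, 1], [0, 0, -0.5667, 0, 0, 0, 1]]}'

```text
clock: 7.18
position: [464.3, -361.1, 237.0]
tool_rot: [179.3, -0.3, 24.7]
force: [1.1, -0.5, 0.2]
width: 1.001
grasp_force: 0.0
```

>>> shift_gripper --motion '{"segments": [[0, 0.6667, 0, 0, 0, 0, 1], [0, 0.6667, 0, 0, 0, 0, 1], [0, 0.6667, 0, 0, 0, 0, 1], [0, 0.6667, 0, 0, 0, 0, 1], [0, 0.6667, 0, 0, 0, 0, 1]]}'

```text
clock: 7.6
position: [546.0, -542.8, 227.2]
tool_rot: [-180.0, 0.0, 24.7]
force: [-0.5, -0.0, 0.4]
width: 0.998
grasp_force: 0.0
```

```bash
python3 - <<'E'
from h import *
t=snap("top","top1");s=snap("scene","scene1")
cv2.imwrite("pics/crop3.png",np.hstack([crop(t,402,198,56,56,7),cv2.resize(crop(s,156,220,70,50,5.6),(392,392))]))
E
```

```text
(no output)
```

View pics/crop3.png

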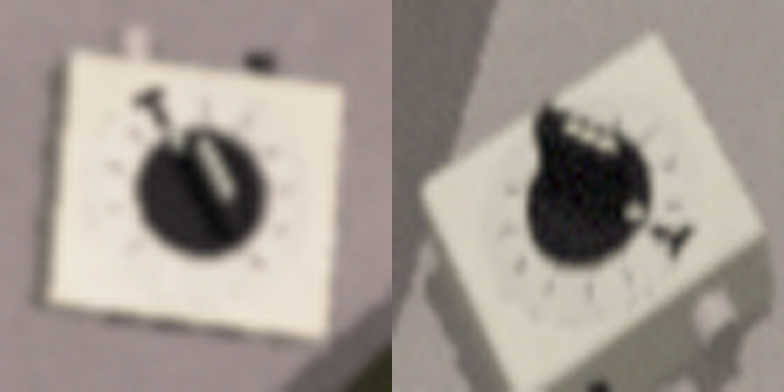

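```bash
python3 - <<'E'
from h import *
t=load("top1")
P=lambda x,y,z:pt(t,402+x/7-.43,198+y/7-.43,z)[:2]
c=P(203,193,52);a=lambda d:np.degrees(np.arctan2(d[1],d[0]))
for q in(P(168,125,45),P(150,97,45),P(177,138,52)):print(q-c,a(q-c))
p,q=P(203,143,84),P(230,195,84);print(a(p-q))
E
python3 -c "
from plant import ctrl
s=ctrl.sense();print(s['position'],s['tool_rot'],s['clock'])"
```

```text
[32.09555183 13.23513642] 22.409619668869894
[45.08165337 21.25420745] 25.24201413137194
[25.25422183 11.21751503] 23.95001499100436
26.093418178408577
[ 545.7295414  -544.11116142  224.49405607] [-1.79883021e+02  6.78900534e-02  2.45826781e+01] 7.7
```

Scaled: -143 mm / 300 = -0.4767, 40 mm / 300 = 0.1333.

>>> shift_gripper --motion '{"segments": [[0.1333, -0.4767, 0, 0, 0, 0, 1], [0.1333, -0.4767, 0, 0, 0, 0, 1], [0.1333, -0.4767, 0, 0, 0, 0, 1], [0.1333, -0.4767, 0, 0, 0, 0, 1], [0.1333, -0.4767, 0, 0, 0, 0, 1]]}' --quiet true

```text
ok
```

>>> shift_gripper --motion '{"segments": [[0.1333, -0.4767, 0, 0, 0, 0, 1], [0.1333, -0.4767, 0, 0, 0, 0, 1], [0.1333, -0.4767, 0, 0, 0, 0, 1], [0.1333, -0.4767, 0, 0, 0, 0, 1], [0.1333, -0.4767, 0, 0, 0, 0, 1]]}' --quiet true

```text
ok
```

>>> shift_gripper --motion '{"segments": [[0.1333, -0.4767, 0, 0, 0, 0.0333, 1], [0.1333, -0.4767, 0, 0, 0, 0.0667, 1], [0.1333, -0.4767, 0, 0, 0, 0.1, 1], [0.1333, -0.4767, 0, 0, 0, 0.1, 1], [0.1333, -0.4767, 0, 0, 0, 0.1, 1]]}' --quiet true

```text
ok
```

>>> shift_gripper --motion '{"segments": [[0, 0, 0, 0, 0, 0, 1], [0, 0, 0, 0, 0, 0, 1], [0, 0, 0, 0, 0, 0, 1]]}'

```text
clock: 9.2
position: [475.3, -101.7, 228.3]
tool_rot: [180.0, 0.0, 15.6]
force: [0.9, 0.2, -0.8]
width: 0.997
grasp_force: 0.0
```

Scaled: 190 mm / 300 = 0.6333, 160 mm / 300 = 0.5333.

>>> shift_gripper --motion '{"segments": [[0, 0.0067, 0.1333, 0, 0, 0, 1], [0, 0.0067, 0.2667, 0, 0, 0, 1], [0, 0.0067, 0.4, 0, 0, 0, 1], [0, 0.0067, 0.5333, 0, 0, 0, 1], [0, 0.0067, 0.6333, 0, 0, 0, 1]]}'

```text
clock: 9.62
position: [474.0, -103.3, 34.9]
tool_rot: [-179.9, 0.2, 15.6]
force: [-0.4, -0.0, 0.1]
width: 1.003
grasp_force: 0.0
```

>>> shift_gripper --motion '{"segments": [[0, 0, 0.0267, 0, 0, 0, 1], [0, 0, 0.06, 0, 0, 0, 1], [0, 0, 0.06, 0, 0, 0, 1], [0, 0, 0.06, 0, 0, 0, 1], [0, 0, 0.06, 0, 0, 0, 1]]}'

```text
clock: 10.03
position: [477.6, -103.3, 22.6]
tool_rot: [179.9, -0.2, 15.7]
force: [-0.1, 0.4, 0.0]
width: 1.0
grasp_force: 0.0
```

>>> shift_gripper --motion '{"segments": [[0, 0, 0, 0, 0, 0, 0], [0, 0, 0, 0, 0, 0, 0], [0, 0, 0, 0, 0, 0, 0], [0, 0, 0, 0, 0, 0, 0], [0, 0, 0, 0, 0, 0, 0]]}'

```text
clock: 10.45
position: [475.7, -102.5, 20.6]
tool_rot: [180.0, -0.0, 15.7]
force: [0.2, -0.2, 0.2]
width: 0.301
grasp_force: 0.0
```

>>> shift_gripper --motion '{"segments": [[0, 0, 0, 0, 0, 0, 0], [0, 0, 0, 0, 0, 0, 0], [0, 0, 0, 0, 0, 0, 0], [0, 0, 0, 0, 0, 0, 0], [0, 0, 0, 0, 0, 0, 0]]}'

```text
clock: 10.87
position: [476.1, -102.6, 20.9]
tool_rot: [180.0, -0.0, 15.7]
force: [-1.0, 1.0, 5.3]
width: 0.25
grasp_force: 60.7
```

>>> shift_gripper --motion '{"segments": [[0, 0, 0, 0, 0, 0, 0], [0, 0, 0, 0, 0, 0, 0], [0, 0, -0.0333, 0, 0, 0, 0], [0, 0, -0.0667, 0, 0, 0, 0], [0, 0, -0.0667, 0, 0, 0, 0]]}'

```text
clock: 11.28
position: [476.1, -102.6, 41.6]
tool_rot: [179.9, -0.1, 15.7]
force: [0.9, 0.2, -3.4]
width: 0.25
grasp_force: 59.5
```

Scaled: -40 mm / 300 = -0.1333, -20 mm / 300 = -0.0667.

>>> shift_gripper --motion '{"segments": [[0, 0, -0.0667, 0, 0, 0, 0], [0, 0, -0.1333, 0, 0, 0, 0], [0, 0, -0.1333, 0, 0, 0, 0]]}' --quiet true

```text
ok
```

>>> shift_gripper --motion '{"segments": [[0.0667, -0.0967, 0, 0, 0, 0, 0], [0.13, -0.1933, 0, 0, 0, 0, 0], [0.1933, -0.29, 0, 0, 0, 0, 0], [0.26, -0.3867, 0, 0, 0, 0, 0], [0.2933, -0.4333, 0, 0, 0, 0, 0]]}' --quiet true

```text
ok
```

>>> shift_gripper --motion '{"segments": [[0.0667, -0.0967, 0, 0, 0, 0.0333, 0], [0.13, -0.1933, 0, 0, 0, 0.0667, 0], [0.1933, -0.29, 0, 0, 0, 0.1, 0], [0.26, -0.3867, 0, 0, 0, 0.1333, 0], [0.2933, -0.4333, 0, 0, 0, 0.1556, 0]]}' --quiet true

```text
ok
```

>>> shift_gripper --motion '{"segments": [[0, 0, 0, 0, 0, 0, 0], [0, 0, 0, 0, 0, 0, 0], [0, 0, 0, 0, 0, 0, 0]]}'

```text
clock: 12.62
position: [573.5, 194.9, 78.8]
tool_rot: [179.9, 0.1, 1.7]
force: [0.5, -0.9, -5.3]
width: 0.247
grasp_force: 60.9
```

```bash
python3 - <<'E'
from h import *
t=snap("top","top2");s=snap("scene","scene2")
cv2.imwrite("pics/crop4.png",np.hstack([crop(t,232,160,76,84,5),cv2.resize(crop(s,280,110,120,110,4),(400,420))]))
E
```

```text
(no output)
```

View pics/crop4.png

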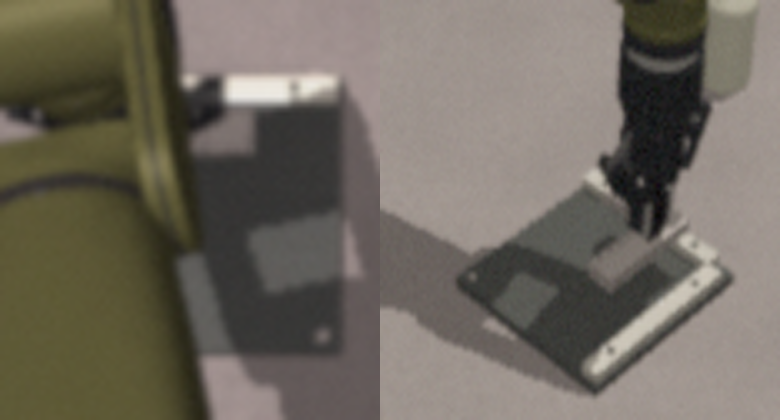

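The square is held level above the plate, short of both fences. It shows at about (625,255) in the right half of the crop. I'll lower it onto the plate now.

Scaled: 43 mm / 300 = 0.1433, 40 mm / 300 = 0.1333.

>>> shift_gripper --motion '{"segments": [[0, 0, 0.05, 0, 0, 0, 0], [0, 0, 0.1, 0, 0, 0, 0], [0, 0, 0.1333, 0, 0, 0, 0], [0, 0, 0.1433, 0, 0, 0, 0], [0, 0, 0.1433, 0, 0, 0, 0]]}'

```text
clock: 13.13
position: [573.4, 194.6, 35.9]
tool_rot: [180.0, 0.2, 1.7]
force: [-0.2, 0.5, -4.7]
width: 0.246
grasp_force: 60.8
```

>>> shift_gripper --motion '{"segments": [[0, 0, 0.0033, 0, 0, 0, 0], [0, 0, 0.0067, 0, 0, 0, 0], [0, 0, 0.0067, 0, 0, 0, 0]]}'

```text
clock: 13.38
position: [575.2, 195.6, 36.2]
tool_rot: [-180.0, -0.1, 1.7]
force: [0.4, 0.2, -4.6]
width: 0.246
grasp_force: 60.8
```

>>> shift_gripper --motion '{"segments": [[0, 0, 0.0033, 0, 0, 0, 0], [0, 0, 0.0033, 0, 0, 0, 0], [0, 0, 0.0033, 0, 0, 0, 0]]}'

```text
clock: 13.63
position: [574.7, 195.6, 34.6]
tool_rot: [-180.0, -0.0, 1.7]
force: [-0.6, -0.1, -5.1]
width: 0.25
grasp_force: 60.8
```

Scaled: 1 mm / 300 = 0.0033.

>>> shift_gripper --motion '{"segments": [[0, 0, 0.0033, 0, 0, 0, 0], [0, 0, 0.0033, 0, 0, 0, 0], [0, 0, 0.0033, 0, 0, 0, 0]]}'

```text
clock: 13.88
position: [574.5, 195.5, 33.2]
tool_rot: [180.0, 0.0, 1.7]
force: [0.3, 0.4, -4.1]
width: 0.245
grasp_force: 60.8
```

>>> shift_gripper --motion '{"segments": [[0, 0, 0.0033, 0, 0, 0, 0], [0, 0, 0.0033, 0, 0, 0, 0], [0, 0, 0.0033, 0, 0, 0, 0]]}'

```text
clock: 14.13
position: [575.0, 195.6, 32.9]
tool_rot: [-180.0, -0.1, 1.7]
force: [0.3, 0.3, -1.1]
width: 0.247
grasp_force: 61.4
```

Scaled: 11 mm / 300 = 0.0367, 9 mm / 300 = 0.03.

>>> shift_gripper --motion '{"segments": [[0.01, 0, 0.0017, 0, 0, 0, 0], [0.02, 0, 0.0017, 0, 0, 0, 0], [0.03, 0, 0.0017, 0, 0, 0, 0], [0.0367, 0, 0.0017, 0, 0, 0, 0], [0.0367, 0, 0.0017, 0, 0, 0, 0]]}'

```text
clock: 14.55
position: [587.1, 196.0, 32.9]
tool_rot: [-180.0, -0.1, 1.7]
force: [0.1, 0.2, 5.5]
width: 0.247
grasp_force: 62.3
```

>>> shift_gripper --motion '{"segments": [[0.0033, 0, 0, 0, 0, 0, 0], [0.0067, 0, 0, 0, 0, 0, 0], [0.0067, 0, 0, 0, 0, 0, 0]]}'

```text
clock: 14.8
position: [588.0, 196.1, 32.9]
tool_rot: [-180.0, -0.0, 1.7]
force: [-2.2, -0.5, 7.3]
width: 0.245
grasp_force: 62.6
```

>>> shift_gripper --motion '{"segments": [[0.0033, 0, 0, 0, 0, 0, 0], [0.0033, 0, 0, 0, 0, 0, 0], [0.0033, 0, 0, 0, 0, 0, 0]]}'

```text
clock: 15.05
position: [588.0, 196.1, 32.9]
tool_rot: [-180.0, 0.1, 1.7]
force: [-7.3, -0.6, 9.0]
width: 0.244
grasp_force: 63.0
```

Scaled: -12 mm / 300 = -0.04, -9 mm / 300 = -0.03.

>>> shift_gripper --motion '{"segments": [[0, -0.01, -0.001, 0, 0, 0, 0], [0, -0.02, -0.001, 0, 0, 0, 0], [0, -0.03, -0.001, 0, 0, 0, 0], [0, -0.04, -0.001, 0, 0, 0, 0], [0, -0.04, -0.001, 0, 0, 0, 0]]}'

```text
clock: 15.47
position: [587.6, 207.7, 32.9]
tool_rot: [180.0, 0.1, 1.7]
force: [-6.7, -2.1, 8.9]
width: 0.249
grasp_force: 62.8
```

>>> shift_gripper --motion '{"segments": [[0, -0.0033, 0, 0, 0, 0, 0], [0, -0.0067, 0, 0, 0, 0, 0], [0, -0.0067, 0, 0, 0, 0, 0]]}'

```text
clock: 15.72
position: [587.6, 209.3, 32.9]
tool_rot: [179.9, 0.1, 1.7]
force: [-7.1, -3.1, 9.5]
width: 0.247
grasp_force: 62.8
```

>>> shift_gripper --motion '{"segments": [[0, -0.0033, 0, 0, 0, 0, 0], [0, -0.0033, 0, 0, 0, 0, 0], [0, -0.0033, 0, 0, 0, 0, 0]]}'

```text
clock: 15.97
position: [587.6, 210.2, 32.9]
tool_rot: [179.9, 0.1, 1.7]
force: [-5.7, -3.3, 9.2]
width: 0.245
grasp_force: 62.8
```

Scaled: -1 mm / 300 = -0.0033, -0.2 mm / 300 = -0.0007.

>>> shift_gripper --motion '{"segments": [[0, -0.0033, -0.0007, 0, 0, 0, 0], [0, -0.0033, -0.0007, 0, 0, 0, 0], [0, -0.0033, -0.0007, 0, 0, 0, 0]]}'

```text
clock: 16.22
position: [587.5, 211.2, 32.9]
tool_rot: [179.9, 0.1, 1.7]
force: [-5.9, -3.4, 8.8]
width: 0.247
grasp_force: 62.7
```

>>> shift_gripper --motion '{"segments": [[0, -0.0033, 0, 0, 0, 0, 0], [0, -0.0033, 0, 0, 0, 0, 0], [0, -0.0033, 0, 0, 0, 0, 0]]}'

```text
clock: 16.47
position: [587.6, 211.5, 32.9]
tool_rot: [179.9, 0.1, 1.7]
force: [-5.8, -5.5, 9.3]
width: 0.246
grasp_force: 62.8
```

>>> shift_gripper --motion '{"segments": [[0, -0.0033, 0, 0, 0, 0, 0], [0, -0.0033, 0, 0, 0, 0, 0], [0, -0.0033, 0, 0, 0, 0, 0]]}'

```text
clock: 16.72
position: [587.5, 211.5, 32.9]
tool_rot: [179.8, 0.1, 1.7]
force: [-5.8, -10.0, 9.0]
width: 0.247
grasp_force: 62.9
```

```bash
python3 -c "
from plant import ctrl
s=ctrl.sense();print(s['torque'],s['force'])"
```

```text
[-1.38248378  0.81883647 -0.09042575] [-5.76951539 -9.97748587  8.97640042]
```

Scaled: 1 mm / 300 = 0.0033.

>>> shift_gripper --motion '{"segments": [[0.0033, 0, 0, 0, 0, 0, 0], [0.0033, 0, 0, 0, 0, 0, 0], [0.0033, 0, 0, 0, 0, 0, 0]]}'

```text
clock: 16.97
position: [587.6, 211.5, 33.0]
tool_rot: [179.7, 0.3, 1.7]
force: [-9.7, -10.1, 12.8]
width: 0.245
grasp_force: 63.3
```

```bash
python3 - <<'E'
from h import *
from plant import ctrl
print(ctrl.sense()["torque"])
t=snap("top","top3");s=snap("scene","scene3")
cv2.imwrite("pics/crop5.png",np.hstack([crop(t,232,160,76,80,5),crop(s,300,145,52,50,8)]))
E
```

```text
[-1.36557945  1.38750595 -0.09734115]
```

View pics/crop5.png

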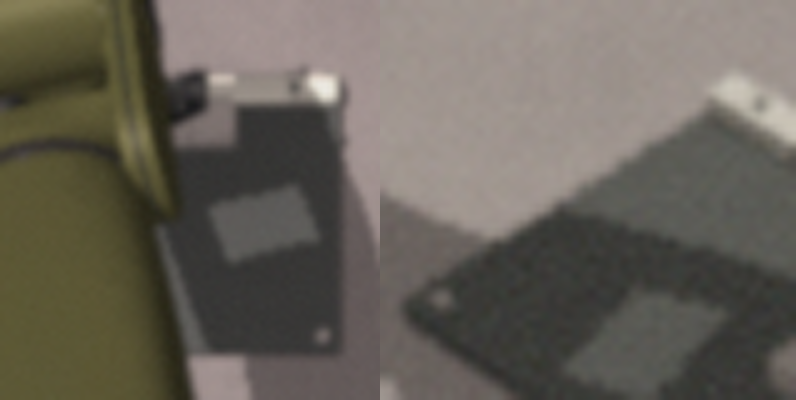

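```bash
python3 - <<'E'
from h import *
s=load("scene3");t=load("top3")
cv2.imwrite("pics/crop6.png",np.hstack([crop(s,318,155,70,56,8),crop(t,404,200,40,56,8)[:,:240]]))
E
```

```text
(no output)
```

View pics/crop6.png

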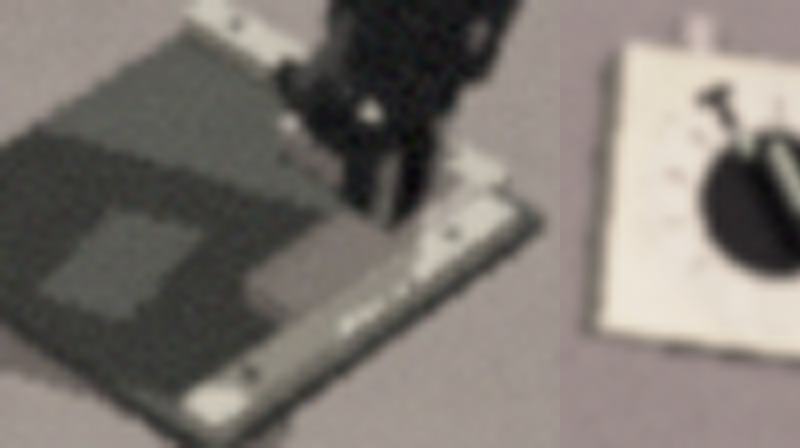

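The square sits against the far fence with no visible gap, and the pointer is still on the T mark. Wrist forces are about 10 N towards each fence, so I'm handing in.

>>> shift_gripper --motion '{"segments": [[0, 0, 0, 0, 0, 0, 0], [0, 0, 0, 0, 0, 0, 0], [0, 0, 0, 0, 0, 0, 0], [0, 0, 0, 0, 0, 0, 0], [0, 0, 0, 0, 0, 0, 0]]}'

```text
clock: 17.48
position: [587.6, 211.5, 33.0]
tool_rot: [179.7, 0.3, 1.7]
force: [-8.2, -10.2, 12.6]
width: 0.247
grasp_force: 63.3
```

```bash
python3 -c "
from plant import ctrl
print(ctrl.finish_job())"
```

```text
the job is handed in; nothing more can be done
None
```

I handed the job in at 17.5 s with the knob on the T mark and the square still gripped and pressed into the fence corner at about 8 N (far) and 10 N (side) at the wrist; `finish_job()` returned no verdict, and flushness was checked only by camera and wrist force.

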